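Seat the cell stage on its kinematic base and clamp it to the first click

ROBOT

A 6-joint arm with a two-finger parallel gripper is mounted at the origin on the work surface. World frame = base frame: x ahead of the robot, y to its left, z up, the work surface at z = 0. Lengths are in mm, angles in rad, forces in N, time in s.
With the tool pointing down it reaches from about 350 to 975 mm from the base axis. Payload 7.1 kg.
Tool frame: the origin (TCP) lies on the front face of the gripper's body, between the roots of the fingers; the fingertips stand 80 mm ahead of it and the grasp point (between the pads) lies 61 mm ahead of it; z points along the fingers, y is the line along which they close (so a half turn about z gives the same grasp; the last joint's range is limited). The gripper opens to 88 mm and grips with 3 to 60 N. Pads are 20 mm wide; open, the fingers measure 115 mm over their backs; the gripper's body (75 mm by 178 mm) begins 61 mm behind the grasp point.
Start: joints at [-1.291, 0.423, 1.63, -0, 1.089, -0.019], TCP at [184.002, -597.285, 302.675] pointing down, gripper open.
Joint ranges: [-3, 3], [-0.9, 2.11], [0.09, 2.58], [-1.31, 4.45], [0.11, 2.69], [-2.54, 2.54]. Speed limits (rad/s): [2.39, 2.39, 3.01, 3.14, 3.14, 3.14].

INTERFACE

Orientations are given as a rotation vector (axis times angle).
In Python, from workcell import readout, vision, close_job gives the robot as it stands.
- The arm moves only by the tool servo_tool, never from a script. Its argument "plan" is a list that holds one entry, the list of rows, each a list of 7 numbers: the gripper command: -1 is fully open, 1 is shut, values between are in proportion, then the shift along the world's x, y, z in units of 40 mm (1.0 is 40 mm), then the turn, a rotation vector about the world's x, y, z in units of 5 degrees (1.0 is 5 degrees). A call has 1 to 5 rows; each row shifts and turns the commanded pose from where the row before left it; what a row does not reach is not made up. A row lasts 1/12 s, in which the tool goes at most 41.7 mm and 7.16 degrees, less where a joint would pass 70% of its speed; a pose out of reach is approached as far as the arm can. A call is refused whole if a number of a shift passes 1 or a number of a turn 1, either way. A call with a gripper value outside its range is refused whole. The fingers move at their own pace and stop on an object; the grip force is fixed at half the most. Time passes only in rows, so rows that do not move let the fingers close. It gives the time, the measured TCP pose, the force, the opening and the grip force at its end, in the units of the state.
- readout.get_obs(): the state, without advancing time (a new reading comes with each control period).
- vision.get_image(name): name is "scene" or "top" or "wrist"; returns the picture (420x560x3 uint8, red, green, blue); there is no depth.
- vision.camera_params(name): a dict with "fx", "fy", "cx", "cy" (pixels), "rvec" (rotation vector, rad) and "tvec" (3), from world to camera coordinates, as OpenCV has them; the wrist camera has in their place "hand_eye" (4x4, takes a point from camera to tool coordinates, whose origin is the TCP and whose axes are the flange's). Camera axes: x right, y down, z forward; pixel columns grow to the right and rows downward; lengths in mm; the calibration is good to about 2 mm. A picture is of the moment at which its call begins: read the wrist's pose just before it. camera_params takes no time and is no camera call.
- close_job(): hands the job in; it is judged then, once.
The state is a dict: "t": time; "qpos": joint angles; "qvel": joint speeds; "joint_torque": joint torques, N m; "ee_pos": TCP position; "orientation": TCP orientation; "ft_force": force on the tool from outside, world axes, zero at the start; "moment": the same for the moment, N m; "width": finger opening in mm; "grasp_force": force on a finger pad.
Only numpy, scipy, OpenCV 4.12 (cv2) and the standard library are available. Lean on these libraries where they do the work, as an engineer would, in place of code of your own. Each camera call takes 0.05 s, during which the arm holds its last target. There are 200 camera calls.

TASK

Pick up the aluminium stage top by its square cell holder and set it down gently on the kinematic base, so that its three ball feet settle in the cone, the groove and the flat seat, and let go of it. Then turn the clamp lever clockwise until its torque clutch clicks once, stop there without going on to a second click, and let go, leaving the stage seated under the clamp toe. Leave the other things on the bench where they are.

Things in the scene. Friction and masses are not known exactly. Their poses are not given: they have to be found in the camera images.
- stage_grip (a point): Centre, half-way up, of the square aluminium cell holder (32 x 32 mm, 40 mm tall, open 14 mm well) on the loose stage top (0.22 to 0.42 kg in all). z up, x from the narrow nose to the wide end. The holder stands on an 8 mm T-shaped plate whose top is 20 mm below this point; nose 48 mm wide, to x -68; wide end 104 mm wide, x -8 to +42 mm. It starts standing on its feet on the bench.
- stage: The stage top described at stage_grip: origin 47 mm below and 8 mm towards -x from stage_grip, level with the bottoms of its feet.
- nose_foot (a point): Centre of the steel ball foot (14 mm diameter) under the nose of the stage plate: 48 mm towards -x from stage_grip and 40 mm below it. The two other ball feet are at x +24, y +38 and y -38 mm from stage_grip, at the same height; the balls' lowest points are 47 mm below stage_grip. The plate's underside is 12 mm above the ball centres.
- nest (a point): Where stage_grip lies, with the same axes, when the stage is fully seated on the base; 77 mm above the bench. The base is bolted down.
- base: Kinematic base: aluminium slab 150 x 150 mm, 15 mm thick, widened on its -y side to carry the clamp post. Origin at the centre of the slab's underside on the bench; z up, +x from the cone seat towards the two other seats (groove on the +y side, flat on the -y side).
- cone (a point): Centre of the rim of the round steel cone cup (33 mm outside, 22 mm up from the slab), 40 mm from the base's origin towards -x, rim 37 mm above the bench. 45 degree walls draw in a ball up to about 5 mm off. The nose foot belongs here; its ball centre, seated, is at this point.
- groove (a point): Middle of the steel V groove (32 mm wide, 34 mm long, pointing at the cone, 45 degree walls) at x 32, y 38 mm from the base's origin; rims 37 mm above the bench; the ball centre of the +y foot, seated, is at this point.
- flat (a point): Middle of the flat steel disc (30 mm diameter) at x 32, y -38 mm from the base's origin, 30 mm above the bench; the -y foot stands on it.
- post (a point): Point on the vertical axis of the clamp post, x 20, y -105 mm from the base's origin, at the underside of hub and toe, 59.5 mm above the bench. The spindle and the lever turn about this axis. The lever bar is 12 mm wide, 82 to 92 mm above the bench.
- spindle (a joint): Clamp spindle angle (rad), clockwise seen from above. Carries a 78 mm hub and a toe reaching 62 mm from the axis, 14 mm wide, that passes 2.5 mm above the seated plate. Starts between 0 and 0.45 with the toe clear of the stage; turns with steady friction (about 3 N at the knob), stays where left, and stops hard at 1.3 with the toe pointing along the base's +y, 9 mm over the edge of the plate's wide end.
- lever (a joint): Slip of the lever on the spindle in the torque clutch (rad), clockwise. About 0 (0.06 play either way, up to 0.1 under load) while both turn together. At 0.8 N m (about 9 N at the knob) it snaps on by itself to 0.26 to 0.34 and the force falls to nothing: the first click (the spindle may give back up to 0.1). Pushed that hard again it snaps to about 0.6, the second. Three marks on the hub 0.30 apart show it.
- lever_knob (a point): Middle of the upright round black knob (18 mm diameter, spins freely) on the lever's end, 95 mm from the post's axis; it stands free from 92 to 124 mm above the bench, this point at 108. x points outwards along the lever. In the base's frame the lever points from the post at -0.5 - spindle - lever rad (anticlockwise from +x); the bar is springy and lags or leads by up to 0.12 rad (11 mm) under load.
- amber: Bystander: amber bottle with red cap, 70 mm diameter, 150 mm tall; origin at its foot.
- beaker: Bystander: glass beaker, 70 mm diameter, 90 mm tall; origin at its foot.
- flask: Bystander: round glass flask in a cork ring, 90 mm diameter, 142 mm tall; origin at its foot.
- jar: Bystander: small squat jar with a screw lid, 56 mm diameter, 65 mm tall; origin at its foot.
- spatula: Bystander: steel lab spoon lying flat, 160 mm long.
- driver: Bystander: screwdriver lying flat, 170 mm long.
- cellbox: Bystander: open grey tray with six compartments, 90 x 120 mm, 35 mm tall; origin at its underside.
There are look-alikes about, which are no part of the job. Leave any blue or green look-alike of the stage alone.

How it is judged (in metres and radians):
On the way, in this order (a step that is already met when the one before it is completed fails the run):
1. the stage top stands seated in cone, groove and flat, released by the fingers (distance between stage_grip and nest below 0.004 m and angle between stage_grip's own z axis and vertical below 0.03 rad and angle between the x axis of stage_grip and the x axis of nest, either way round below 0.05 rad and distance between nose_foot and cone below 0.005 m and contact force between the fingers and stage below 0.5 N), for 0.2 s.
2. the spindle is at its stop and the clutch has clicked once, the stage still seated (distance between stage_grip and nest below 0.004 m and angle between stage_grip's own z axis and vertical below 0.03 rad and angle between the x axis of stage_grip and the x axis of nest, either way round below 0.05 rad and distance between nose_foot and cone below 0.005 m and value of joint spindle above 1.15 rad and value of joint lever between 0.2 and 0.4 rad), for 0.1 s.
At the end, for the whole second after the job is handed in: The stage is seated (grip point within 4 mm of the nest, nose foot within 5 mm of the cone, level within 0.03 rad, in line within 0.05 rad), the spindle is at its stop (above 1.15 rad) with the toe over the plate, the clutch rests one click on (lever between 0.2 and 0.4 rad), and all is at rest (all of step 2 and velocity of joint lever between -0.05 and 0.05 rad/s and velocity of joint spindle between -0.05 and 0.05 rad/s); the robot touches nothing.
It fails at once if the clutch was driven on to a second click (value of joint lever above 0.45 rad).
It fails at once if the stage was forced on the base (over 60 N) (contact force between stage and base above 60 N).
It fails at once if the stage was dropped on to its seats, coming down at over 0.45 m/s (linear speed of stage above 0.45 m/s and distance between stage_grip and nest below 0.03 m).
It fails at once if a bystander was moved more than 30 mm (distance of any of amber, beaker, flask, jar, spatula, driver, cellbox from where it was at the start of the episode above 0.03 m).
It also fails if it takes over 61 s, if anything falls off the work surface, if the arm or the gripper's body presses on something with over 40 N, if the wrist force passes 120 N, or if a joint passes its speed limit or range.

## Working session

There is one attempt and no reset: what is moved stays moved. The work goes in short steps, Python scripts to look and compute and a tool call to move; the robot and the scene stay as the last step left them, time stands still between calls to the robot, and variables do not carry over. Pictures are saved under pics/ and viewed, at most 10 in all, crops included, and the job is handed in when it is done.

Besides the shell and the picture viewer there is one more tool, called by a JSON object that holds its "name" and its "arguments", one argument or row to a line. servo_tool: Moves the arm, as the interface text tells. Its arguments: {"type":"object","properties":{"plan":{"type":"array"}},"required":["plan"]}

```bash
mkdir -p pics; cat > h.py <<'E'
import numpy as np, cv2
from workcell import readout, vision, close_job
def R(v): return cv2.Rodrigues(np.array(v,float))[0]
def snap(n,f):
    im=vision.get_image(n); cv2.imwrite(f,im[:,:,::-1]); return im
def cam(n,obs=None):
    p=vision.camera_params(n); K=np.array([[p['fx'],0,p['cx']],[0,p['fy'],p['cy']],[0,0,1]])
    if 'hand_eye' in p:
        H=np.array(p['hand_eye']); o=obs or readout.get_obs(); T=np.eye(4); T[:3,:3]=R(o['orientation']); T[:3,3]=o['ee_pos']
        M=np.linalg.inv(T@H); return K,M[:3,:3],M[:3,3]
    return K,R(p['rvec']),np.array(p['tvec'],float).ravel()
def ray(c,u,v,z):
    K,r,t=c; d=r.T@np.linalg.inv(K)@np.array([u,v,1.]); o=-r.T@t; return o+d*(z-o[2])/d[2]
def proj(c,P):
    K,r,t=c; q=K@(r@np.array(P,float)+t); return q[:2]/q[2]
E
python3 - <<'E'
from h import *
import json
a=snap('top','pics/top.png');b=snap('scene','pics/scene.png')
cv2.imwrite('pics/both.png',np.vstack([cv2.resize(a,(800,600))])[:,:,::-1])
for n in('top','scene','wrist'):print(n,{k:np.round(v,3).tolist() for k,v in vision.camera_params(n).items()})
print(readout.get_obs())
E
```

```text
top {'fx': 437.46, 'fy': 437.46, 'cx': 273.356, 'cy': 205.614, 'rvec': [2.175, -2.196, 0.08], 'tvec': [-18.142, 526.066, 1157.865]}
scene {'fx': 521.07, 'fy': 521.07, 'cx': 276.062, 'cy': 219.053, 'rvec': [1.448, 1.898, -0.985], 'tvec': [180.938, -208.827, 2122.762]}
wrist {'fx': 308.735, 'fy': 308.735, 'cx': 285.009, 'cy': 206.963, 'hand_eye': [[0.0, -0.969, -0.247, 66.898], [1.0, 0.0, -0.001, 0.964], [0.001, -0.247, 0.969, -82.709], [0.0, 0.0, 0.0, 1.0]]}
{'t': 0.1, 'qpos': array([-1.29097698e+00,  4.23772379e-01,  1.63059460e+00, -3.62393312e-05,
        1.08859178e+00, -1.90115634e-02]), 'qvel': array([ 0.00080443, -0.00236893, -0.00297708,  0.0015931 , -0.00012129,
        0.00064726]), 'joint_torque': array([ 1.58231527e-03, -5.45616531e+01, -2.74323142e+01,  6.44552289e-02,
        1.87460880e-02, -1.97679697e-05]), 'ee_pos': array([ 183.90646618, -596.92827728,  301.98183857]), 'orientation': array([-3.10525062e+00, -4.67482991e-01,  3.28883961e-04]), 'ft_force': array([0.23905445, 0.0593446 , 0.26617149]), 'moment': array([ 0.05302162, -0.00366927,  0.00808021]), 'grasp_force': 0.0, 'width': 87.84682848126737}
```

View pics/both.png

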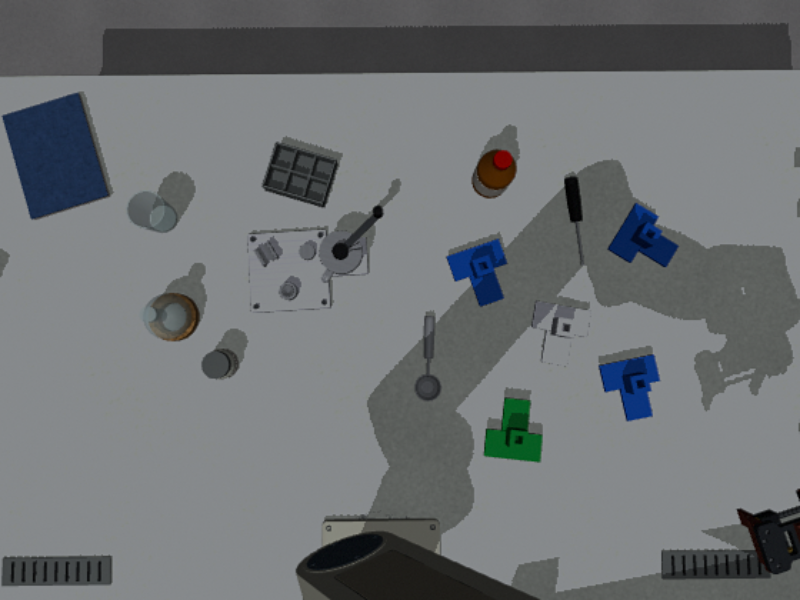

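View pics/scene.png

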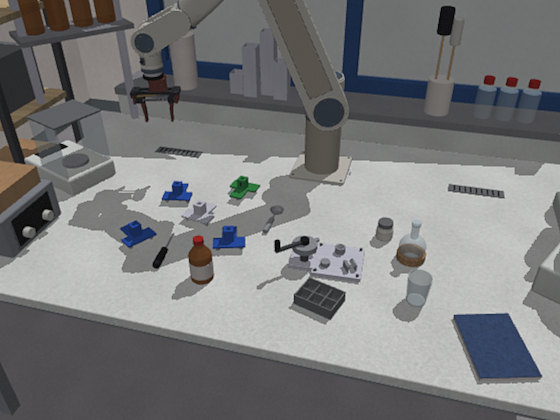

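Candidates in the top view (800x600): blue (480,268), blue (645,235), blue (632,385), green (515,430) and bare aluminium (563,327). Only the last is aluminium, so it is the stage. I'll confirm it in a crop, together with the base at (290,270).

```bash
python3 - <<'E'
import cv2,numpy as np
a=cv2.imread('pics/top.png')
s=cv2.resize(a[200:265,362:422],(369,400),interpolation=cv2.INTER_CUBIC) # x6.15
b=cv2.resize(a[137:227,165:285],(533,400),interpolation=cv2.INTER_CUBIC) #4.444
o=np.zeros((600,800,3),np.uint8)
s=cv2.resize(a[200:265,362:412],None,fx=5,fy=5,interpolation=cv2.INTER_CUBIC)
b=cv2.resize(a[137:227,165:275],None,fx=5,fy=5,interpolation=cv2.INTER_CUBIC)
o[:b.shape[0],:550]=b; o[:s.shape[0],550:]=s
cv2.imwrite('pics/c1.png',o[:450])
E
```

```text
(no output)
```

View pics/c1.png

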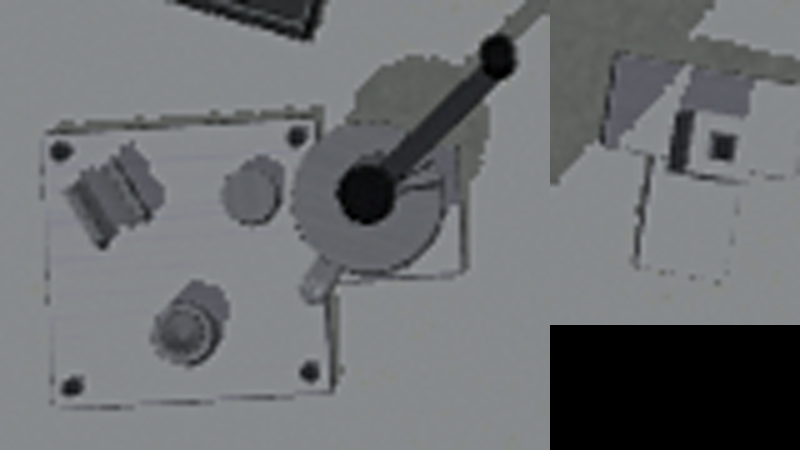

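The crop shows bare aluminium, with holder top and well at crop (722,147), nose down. Base screws are at (61,151), (298,136), (310,372) and (72,386), cone at (187,330), knob at (497,55). Next I compute positions.

```bash
python3 - <<'E'
from h import *
c=cam('top')
b=lambda x,y,z:ray(c,x/5+165,y/5+137,z)
s=lambda x,y,z:ray(c,(x-550)/5+362,y/5+200,z)
S=[b(61,151,15),b(298,136,15),b(310,372,15),b(72,386,15)]
o=np.mean(S,0); d=(S[0]+S[1]-S[2]-S[3])/2; e=(S[0]+S[3]-S[1]-S[2])/2
print('base',o,np.arctan2(d[1],d[0]),np.arctan2(-e[0],e[1]),np.hypot(*d[:2]),np.hypot(*e[:2]))
yaw=(np.arctan2(d[1],d[0])+np.arctan2(-e[0],e[1]))/2
B=lambda x,y:o[:2]+np.array([[np.cos(yaw),-np.sin(yaw)],[np.sin(yaw),np.cos(yaw)]])@[x,y]
print('cone',b(187,330,37),B(-40,0),'nest',B(8,0),'post',B(20,-105),b(366,193,92))
k=b(497,55,124);p=B(20,-105);print('knob',k,np.hypot(*(k[:2]-p)),'angle',np.arctan2(*(k[:2]-p)[::-1])-yaw)
print('grip',s(722,147,67)); 
for q in[(650,157),(637,268),(730,280),(617,52),(605,145)]:print(q,s(*q,28))
print(readout.get_obs()['orientation'], R(readout.get_obs()['orientation']))
E
```

```text
base [572.63715492 169.3135319   15.        ] 0.050566691369538244 0.05184438770566449 128.35932837815008 128.66498680479458
cone [533.30588707 164.75509167  37.        ] [532.68958361 167.26620528] nest [580.62666918 169.72299722] post [597.98517296  65.47482052] [597.73388306  65.30813306  92.        ]
knob [661.33446268  -2.25104134 124.        ] 92.73577989566752 angle -0.8699810954300669
grip [ 458.08440004 -338.78896652   67.        ]
(650, 157) [ 453.72346231 -311.33827703   28.        ]
(637, 268) [ 395.09328579 -302.83709597   28.        ]
(730, 280) [ 388.29706691 -351.92722415   28.        ]
(617, 52) [ 509.81062175 -295.26448713   28.        ]
(605, 145) [ 460.32472371 -287.57282561   28.        ]
[-3.10525062e+00 -4.67482991e-01  3.28883961e-04] [[ 9.55676370e-01  2.94418934e-01 -4.08151698e-04]
 [ 2.94419216e-01 -9.55675481e-01  1.30410241e-03]
 [-6.10812868e-06 -1.36646756e-03 -9.99999066e-01]]
```

{"name": "servo_tool", "arguments": {
  "plan": [
    [[-0.2,0.69,0.65,-0.23,0,0,-1],[-0.2,0.69,0.65,-0.23,0,0,-1],[-0.2,0.69,0.65,-0.23,0,0,-1],[-0.2,0.69,0.65,-0.23,0,0,-1],[-0.2,0.69,0.65,-0.23,0,0,-1]]
  ]
}}

```text
t: 0.52
ee_pos: [322.8, -465.8, 256.0]
orientation: [-3.133, 0.223, 0.0]
ft_force: [0.3, 0.2, 0.0]
width: 58.2
grasp_force: 0.0
```

{"name": "servo_tool", "arguments": {
  "plan": [
    [[-0.2,0.69,0.65,-0.23,0,0,0],[-0.2,0.69,0.65,-0.23,0,0,0],[-0.2,0.69,0.65,-0.23,0,0,0],[-0.2,0.69,0.65,-0.23,0,0,0],[-0.2,0.69,0.65,-0.23,0,0,0]]
  ]
}}

```text
t: 0.93
ee_pos: [460.9, -335.7, 210.0]
orientation: [-3.134, 0.216, 0.001]
ft_force: [-0.0, -1.9, 0.9]
width: 52.7
grasp_force: 0.0
```

{"name": "servo_tool", "arguments": {
  "plan": [
    [[-0.2,0,0,0,0,0,0],[-0.2,0,0,0,0,0,0],[-0.2,0,0,0,0,0,0]]
  ]
}}

```text
t: 1.18
ee_pos: [459.7, -337.3, 210.5]
orientation: [-3.134, 0.214, 0.001]
ft_force: [-0.5, -0.1, -0.9]
width: 52.7
grasp_force: 0.0
```

```bash
python3 - <<'E'
from h import *
import pickle
o=readout.get_obs(); pickle.dump(o,open('o1.pkl','wb'))
a=snap('wrist','pics/w1.png'); cv2.imwrite('pics/w1b.png',cv2.resize(a,(800,600),interpolation=cv2.INTER_CUBIC)[:,:,::-1])
print(o['t'],o['ee_pos'],o['width'],R(o['orientation'])[:,0],R(o['orientation'])[:,2])
E
```

```text
1.1833 [ 459.72467253 -337.31209311  210.50508751] 52.70389792090357 [ 9.90677269e-01 -1.36227943e-01 -7.04552282e-04] [-6.85742245e-04  1.85004994e-04 -9.99999748e-01]
```

View pics/w1b.png

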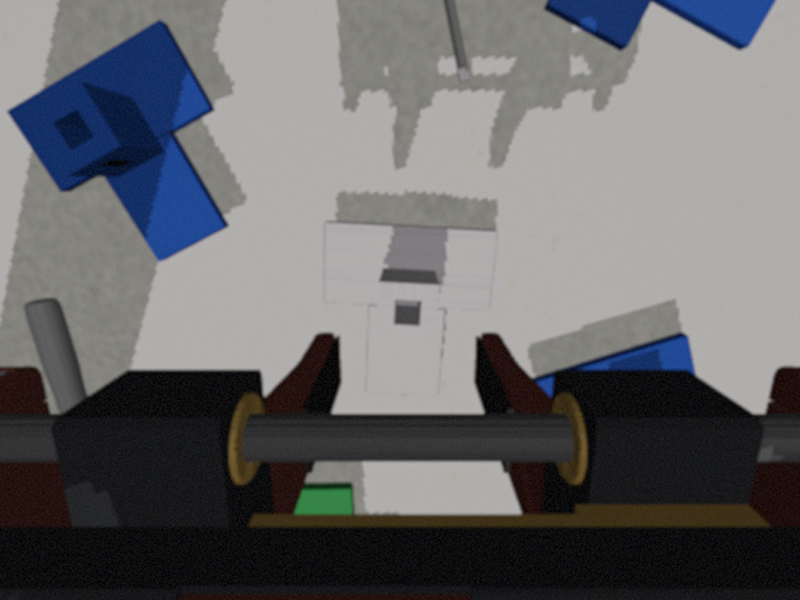

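The wrist view shows the well at (407,313) between the fingers, plate corners (325,222) and (497,231), nose end (366,393)-(438,394).

```bash
python3 - <<'E'
from h import *
import pickle
o=pickle.load(open('o1.pkl','rb'));c=cam('wrist',o);k=560/800
f=lambda x,y,z:ray(c,x*k,y*k,z)
print('well',f(407,313,67))
P=[f(325,222,27),f(497,231,27),f(366,393,27),f(438,394,27)]
for p in P:print(p)
d=(P[0]+P[1]-P[2]-P[3])/2;e=P[0]-P[1]
print(np.arctan2(d[1],d[0]),np.arctan2(-e[0],e[1]),np.arctan2(-(P[2]-P[3])[0],(P[2]-P[3])[1]),(P[0]+P[1])/2,np.hypot(*d[:2]))
E
```

```text
well [ 459.65536575 -337.96721224   67.        ]
[ 510.67434405 -295.48538369   27.        ]
[ 491.36068409 -396.81614956   27.        ]
[ 396.99230441 -301.98839968   27.        ]
[ 389.82353105 -348.98929171   27.        ]
-0.18969942490567204 -0.18834112968568206 -0.15135768207908815 [ 501.01751407 -346.15076662   27.        ] 109.57527185148726
```

{"name": "servo_tool", "arguments": {
  "plan": [
    [[-0.2,0,-0.01,-0.9,0,0,-0.5],[-0.2,0,0,-0.9,0,0,0],[-0.2,0,0,-0.55,0,0,0],[-0.2,0,0,0,0,0,0],[1,0,0,0,0,0,0]]
  ]
}}

```text
t: 1.65
ee_pos: [458.7, -338.5, 116.3]
orientation: [-3.127, 0.287, 0.003]
ft_force: [-0.6, -0.0, 0.3]
width: 48.7
grasp_force: 0.0
```

{"name": "servo_tool", "arguments": {
  "plan": [
    [[1,0,0,0,0,0,0],[1,0,0,0,0,0,0],[1,0,0,0,0,0,0],[1,0,0,0,0,0,0],[1,0,0,0,0,0,0]]
  ]
}}

```text
t: 2.07
ee_pos: [460.7, -338.4, 118.5]
orientation: [3.127, -0.283, 0.004]
ft_force: [-0.9, -0.3, 8.1]
width: 31.8
grasp_force: 30.0
```

{"name": "servo_tool", "arguments": {
  "plan": [
    [[1,0,0,0.2,0,0,0],[1,0,0,0.8,0,0,0],[1,0,0,1,0,0,0],[1,0,0.3,1,0,0,0.2],[1,0.02,0.7,0.5,0,0,0.2]]
  ]
}}

```text
t: 2.48
ee_pos: [462.4, -300.2, 261.7]
orientation: [3.129, -0.232, 0.01]
ft_force: [2.0, -0.1, -1.5]
width: 31.8
grasp_force: 30.0
```

{"name": "servo_tool", "arguments": {
  "plan": [
    [[1,0.02,0.96,0.12,0,0,0.2],[1,0.02,0.96,0.12,0,0,0.2],[1,0.02,0.96,0.12,0,0,0.2],[1,0.02,0.96,0.12,0,0,0.2],[1,0.02,0.96,0.12,0,0,0.2]]
  ]
}}

```text
t: 2.9
ee_pos: [464.1, -103.9, 281.5]
orientation: [3.14, -0.092, 0.001]
ft_force: [2.0, -0.0, -2.6]
width: 31.9
grasp_force: 30.0
```

{"name": "servo_tool", "arguments": {
  "plan": [
    [[1,0.02,0.96,0.12,0,0,0.2],[1,0.02,0.96,0.12,0,0,0.2],[1,0.02,0.96,0.12,0,0,0.2],[1,0.02,0.96,0,0,0,0.2],[1,0.02,0.96,0,0,0,0.2]]
  ]
}}

```text
t: 3.32
ee_pos: [468.2, 88.2, 296.0]
orientation: [-3.141, -0.046, -0.002]
ft_force: [1.7, 0.1, -2.1]
width: 32.2
grasp_force: 30.0
```

{"name": "servo_tool", "arguments": {
  "plan": [
    [[1,0.02,0.9,0,0,0,0.2],[1,0.02,0.6,0,0,0,0.2],[1,0,0.4,0,0,0,0],[1,0,0,0,0,0,0],[1,0,0,0,0,0,0]]
  ]
}}

```text
t: 3.73
ee_pos: [469.9, 162.8, 295.3]
orientation: [3.14, 0.103, -0.0]
ft_force: [0.7, 0.3, -2.2]
width: 31.9
grasp_force: 30.0
```

```bash
python3 - <<'E'
from h import *
import pickle
o=readout.get_obs(); pickle.dump(o,open('o2.pkl','wb'))
a=snap('wrist','pics/w2.png'); cv2.imwrite('pics/w2b.png',cv2.resize(a,(800,600),interpolation=cv2.INTER_CUBIC)[:,:,::-1])
print(o['t'],o['ee_pos'],o['width'],o['ft_force'],R(o['orientation']))
E
```

```text
3.7333 [469.91647192 162.77793696 295.25167251] 31.941641820305495 [ 0.65618688  0.30584885 -2.22882758] [[ 9.97866957e-01  6.52804268e-02 -3.53238764e-05]
 [ 6.52804164e-02 -9.97866929e-01 -2.43618588e-04]
 [-5.11520534e-05  2.40792982e-04 -9.99999970e-01]]
```

View pics/w2b.png

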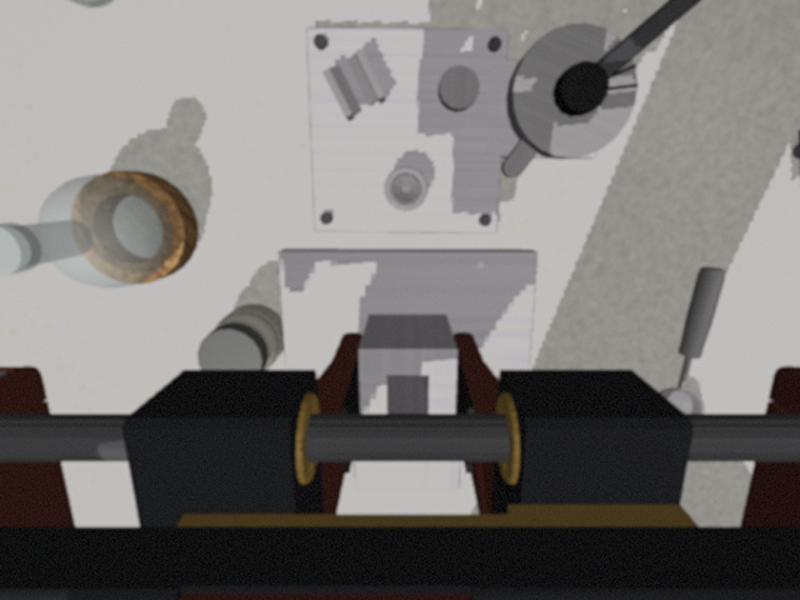

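The stage is held square: plate's wide edge (283,250)-(536,250), holder top edge (360,347)-(457,347). Base screws: (321,42), (494,44), (485,219), (327,217); cone at (405,187).

```bash
python3 - <<'E'
from h import *
import pickle
from scipy.optimize import least_squares
o=pickle.load(open('o2.pkl','rb'));c=cam('wrist',o);k=560/800
T=R(o['orientation']);t=np.array(o['ee_pos'])
pts=[(283,250,42,52,-20),(536,250,42,-52,-20),(360,347,16,16,20),(457,347,16,-16,20)]
def W(p,x,y,z): # p: dx,dy,dz of grip in world rel TCP, yaw
    s,cc=np.sin(p[3]),np.cos(p[3]); return t+np.array([p[0]+cc*x-s*y,p[1]+s*x+cc*y,p[2]+z])
f=lambda p:np.concatenate([proj(c,W(p,*q[2:]))/k-q[:2] for q in pts])
r=least_squares(f,[0,0,-70,0.06]);print('grip rel TCP',r.x,'res',r.fun.round(1))
g=lambda x,y,z:ray(c,x*k,y*k,z)
S=[g(321,42,15),g(494,44,15),g(485,219,15),g(327,217,15)]
m=np.mean(S,0); d=(S[0]+S[1]-S[2]-S[3])/2; e=(S[0]+S[3]-S[1]-S[2])/2
y1,y2=np.arctan2(d[1],d[0]),np.arctan2(-e[0],e[1]);yaw=(y1+y2)/2
B=lambda x,y:m[:2]+np.array([[np.cos(yaw),-np.sin(yaw)],[np.sin(yaw),np.cos(yaw)]])@[x,y]
print('base',m,y1,y2,np.hypot(*d[:2]),np.hypot(*e[:2]),'cone',g(405,187,37),B(-40,0),'nest',B(8,0),'post',B(20,-105),'tool yaw',np.arctan2(T[1,0],T[0,0]))
E
```

```text
grip rel TCP [-1.51051413e+00 -1.56570550e+00 -7.60121620e+01  6.35475618e-02] res [-1.7  0.8  0.4  1.3  1.2 -0.9 -0.1 -0.8]
base [573.60597552 169.12885359  15.        ] 0.0561421371895642 0.05393620896256681 128.09190785306077 128.32002315033947 cone [534.19864939 167.84241923  37.        ] [533.66654644 166.92839804] nest [581.59386133 169.5689447 ] post [599.35188588  65.38808003] tool yaw 0.06532687135226257
```

{"name": "servo_tool", "arguments": {
  "plan": [
    [[1,0.5,0.05,0,0,0,-0.05],[1,0.9,0.05,0,0,0,-0.06],[1,0.9,0.05,-0.3,0,0,0],[1,0.5,0.05,-0.8,0,0,0],[1,0,0,-0.9,0,0,0]]
  ]
}}

```text
t: 4.2
ee_pos: [588.3, 169.3, 216.7]
orientation: [-3.139, -0.08, -0.015]
ft_force: [0.6, 0.1, -2.2]
width: 32.0
grasp_force: 30.0
```

{"name": "servo_tool", "arguments": {
  "plan": [
    [[1,0,0,-0.8,0,0,0],[1,0,0,-0.3,0,0,0],[1,0,0,0,0,0,0],[1,0,0,0,0,0,0],[1,0,0,0,0,0,0]]
  ]
}}

```text
t: 4.62
ee_pos: [583.5, 170.1, 173.1]
orientation: [-3.14, -0.083, -0.005]
ft_force: [-0.5, -0.0, -0.8]
width: 32.0
grasp_force: 30.0
```

```bash
python3 - <<'E'
from h import *
o=readout.get_obs();print(o['t'],o['ee_pos'],o['ft_force'],o['moment'],R(o['orientation'])[:,0])
a=snap('wrist','pics/w3.png');b=snap('scene','pics/s3.png');
b=cv2.resize(b[215:295,255:395],(800,457),interpolation=cv2.INTER_CUBIC)
cv2.imwrite('pics/s3b.png',b[:,:,::-1])
E
```

```text
4.6167 [583.52996897 170.14161121 173.08776009] [-0.51779204 -0.0440246  -0.81037324] [ 0.02544086 -0.05809422  0.02279502] [0.9985906  0.05298824 0.00301023]
```

View pics/s3b.png

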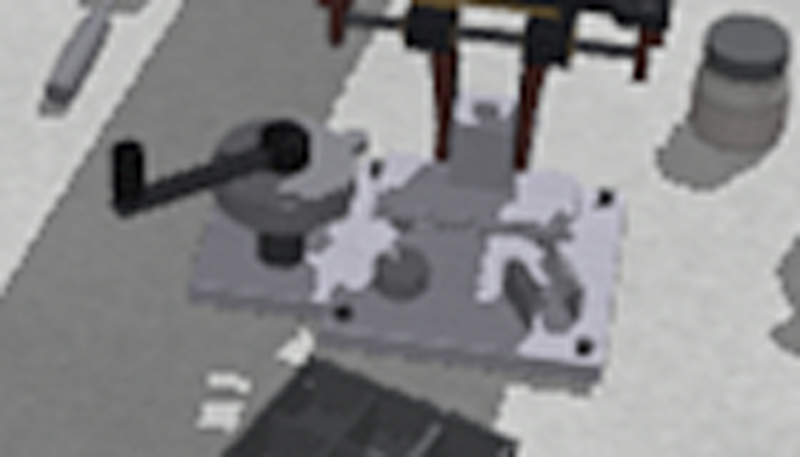

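The stage hovers above the base, in line and clear of the toe. I'm descending gently.

{"name": "servo_tool", "arguments": {
  "plan": [
    [[1,-0.02,0.01,-0.15,0,0,0],[1,0,0,-0.15,0,0,0],[1,0,0,-0.08,0,0,0],[1,0,0,0,0,0,0],[1,0,0,0,0,0,0]]
  ]
}}

```text
t: 5.13
ee_pos: [581.3, 170.7, 155.4]
orientation: [3.14, 0.084, -0.001]
ft_force: [0.0, -0.9, -2.3]
width: 32.0
grasp_force: 30.0
```

{"name": "servo_tool", "arguments": {
  "plan": [
    [[1,0,0,-0.03,0,0,0],[1,0,0,-0.03,0,0,0],[1,0,0,-0.03,0,0,0],[1,0,0,0,0,0,0],[1,0,0,0,0,0,0]]
  ]
}}

```text
t: 5.55
ee_pos: [581.6, 170.7, 152.1]
orientation: [3.14, 0.084, -0.0]
ft_force: [0.3, -0.7, -2.7]
width: 31.3
grasp_force: 30.0
```

{"name": "servo_tool", "arguments": {
  "plan": [
    [[1,0.01,0,-0.03,0,0,0],[1,0,0,-0.03,0,0,0],[1,0,0,0,0,0,0],[1,0,0,0,0,0,0]]
  ]
}}

```text
t: 5.88
ee_pos: [581.9, 170.7, 149.7]
orientation: [3.14, 0.084, -0.0]
ft_force: [0.8, -0.3, -3.1]
width: 31.7
grasp_force: 30.0
```

{"name": "servo_tool", "arguments": {
  "plan": [
    [[1,0,0,-0.02,0,0,0],[1,0,0,-0.02,0,0,0],[1,0,0,0,0,0,0],[1,0,0,0,0,0,0]]
  ]
}}

```text
t: 6.22
ee_pos: [582.1, 170.8, 148.7]
orientation: [-3.14, -0.084, -0.001]
ft_force: [-1.5, -0.5, 3.6]
width: 32.0
grasp_force: 30.0
```

Contact: vertical force has swung from -3 to +3.6 N. I'll go a little further.

{"name": "servo_tool", "arguments": {
  "plan": [
    [[1,0,0,-0.015,0,0,0],[1,0,0,0,0,0,0],[1,0,0,0,0,0,0]]
  ]
}}

```text
t: 6.47
ee_pos: [582.2, 170.8, 148.6]
orientation: [-3.14, -0.084, -0.001]
ft_force: [-2.8, -1.2, 8.6]
width: 31.7
grasp_force: 30.0
```

```bash
python3 - <<'E'
from h import *
o=readout.get_obs();print(o['t'],o['ee_pos'],o['ft_force'],o['moment'],R(o['orientation'])[:,0],R(o['orientation'])[:,2])
E
```

```text
6.4667 [582.1822631  170.78709656 148.57946359] [-2.75996666 -1.18417001  8.63393619] [-0.04058303  0.62734091  0.05806678] [9.98564931e-01 5.35515874e-02 5.52701517e-04] [ 5.42012683e-04  2.14121853e-04 -9.99999830e-01]
```

Height matches the seated height. Releasing with a partial opening.

{"name": "servo_tool", "arguments": {
  "plan": [
    [[0.2,0,0,0,0,0,0],[0.05,0,0,0,0,0,0],[-0.1,0,0,0,0,0,0],[-0.1,0,0,0,0,0,0],[-0.1,0,0,0.2,0,0,0]]
  ]
}}

```text
t: 6.88
ee_pos: [581.1, 170.4, 154.3]
orientation: [3.14, 0.084, -0.004]
ft_force: [-0.6, -0.2, 0.1]
width: 48.2
grasp_force: 0.0
```

{"name": "servo_tool", "arguments": {
  "plan": [
    [[-0.1,0,0,0.5,0,0,0],[-0.1,0,0,0.7,0,0,0],[-0.1,0,0,0.7,0,0,0],[-0.1,0,0,0.7,0,0,0],[-0.1,0,0,0.7,0,0,0]]
  ]
}}

```text
t: 7.3
ee_pos: [581.8, 170.6, 289.4]
orientation: [-3.14, -0.084, -0.0]
ft_force: [0.2, 0.5, -0.8]
width: 48.2
grasp_force: 0.0
```

{"name": "servo_tool", "arguments": {
  "plan": [
    [[1,-0.9,0,0,0,0,0],[1,-0.9,-0.3,0,0,0,0],[1,0,-0.3,0,0,0,0],[1,0,0,0,0,0,0],[1,0,0,0,0,0,0]]
  ]
}}

```text
t: 7.72
ee_pos: [510.7, 146.5, 288.4]
orientation: [-3.14, -0.083, -0.003]
ft_force: [0.1, 0.8, 0.2]
width: 18.5
grasp_force: 0.0
```

```bash
python3 - <<'E'
from h import *
import pickle
o=readout.get_obs(); pickle.dump(o,open('o4.pkl','wb'))
a=snap('wrist','pics/w4.png'); cv2.imwrite('pics/w4b.png',cv2.resize(a,(800,600),interpolation=cv2.INTER_CUBIC)[:,:,::-1])
print(o['t'],o['ee_pos'],o['width'],o['ft_force'],R(o['orientation'])[:,0])
E
```

```text
7.7167 [510.65679585 146.51335    288.41428291] 18.49030281391063 [0.09500111 0.77962794 0.24508624] [0.9986125  0.05262968 0.00178451]
```

View pics/w4b.png

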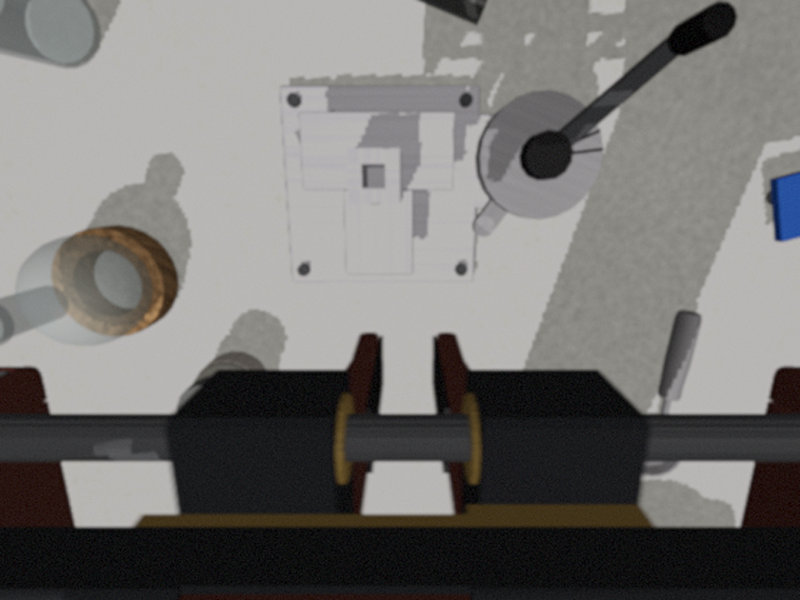

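The stage stands square on the base: well (374,176), screws (294,100), (466,100), (461,269), (304,269), knob top about (721,17), lever cap (547,154). Next I check seating and the lever angle.

```bash
python3 - <<'E'
from h import *
import pickle
o=pickle.load(open('o4.pkl','rb'));c=cam('wrist',o);k=560/800
g=lambda x,y,z:ray(c,x*k,y*k,z)
S=[g(294,100,15),g(466,100,15),g(461,269,15),g(304,269,15)]
m=np.mean(S,0); d=(S[0]+S[1]-S[2]-S[3])/2; e=(S[0]+S[3]-S[1]-S[2])/2
yaw=(np.arctan2(d[1],d[0])+np.arctan2(-e[0],e[1]))/2
B=lambda x,y:m[:2]+np.array([[np.cos(yaw),-np.sin(yaw)],[np.sin(yaw),np.cos(yaw)]])@[x,y]
print('base',m,yaw,'nest',B(8,0),'well',g(374,176,97))
P=[g(302,112,57),g(453,112,57),g(346,274,57),g(411,274,57)]
print('plate corners',np.round(P,1).tolist(), 'expected', [B(8+x,y).round(1).tolist() for x,y in((42,52),(42,-52),(-68,24),(-68,-24))])
p=B(20,-105);K=g(721,17,124);print('post',p,g(547,154,92),'knob',K,np.hypot(*(K[:2]-p)),np.arctan2(*(K[:2]-p)[::-1])-yaw)
E
```

```text
base [573.36948716 169.58139148  15.        ] 0.0532082899578387 nest [581.35816535 170.00685697] well [581.30943837 169.50316938  97.        ]
plate corners [[620.4, 221.7, 57.0], [625.7, 121.4, 57.0], [512.1, 190.4, 57.0], [514.6, 143.3, 57.0]] expected [[620.5, 224.2], [626.1, 120.3], [512.2, 190.4], [514.7, 142.4]]
post [598.92541726  65.79365407] [599.70149326  65.99678565  92.        ] knob [666.49371191  -2.54061963 124.        ] 96.09915402030857 -0.8442426303404562
```

Stage seated within about 1 mm. The lever is at world angle -0.80, post (599,66). Moving closed fingers to the anticlockwise side of the knob.

{"name": "servo_tool", "arguments": {
  "plan": [
    [[1,0.75,-0.52,0,0,0,1],[1,0.75,-0.52,0,0,0,1],[1,0.75,-0.52,0,0,0,1],[1,0.75,-0.52,0,0,0,1],[1,0.75,-0.52,0,0,0,1]]
  ]
}}

```text
t: 8.18
ee_pos: [662.6, 41.9, 287.3]
orientation: [-3.046, -0.768, -0.001]
ft_force: [-0.1, 1.0, 1.0]
width: 0.6
grasp_force: 0.0
```

{"name": "servo_tool", "arguments": {
  "plan": [
    [[1,0.74,-0.51,0,0,0,1],[1,0,0,-0.5,0,0,1],[1,0,0,-0.8,0,0,1],[1,0,0,-0.8,0,0,0.2],[1,0,0,0,0,0,0]]
  ]
}}

```text
t: 8.6
ee_pos: [687.3, 22.1, 196.4]
orientation: [-2.909, -1.177, 0.015]
ft_force: [-1.2, 0.0, -0.6]
width: 0.5
grasp_force: 0.0
```

{"name": "servo_tool", "arguments": {
  "plan": [
    [[1,0,0,0,0,0,0],[1,0,0,0,0,0,0],[1,0,0,0,0,0,0]]
  ]
}}

```text
t: 8.85
ee_pos: [691.2, 22.6, 205.9]
orientation: [2.911, 1.178, 0.005]
ft_force: [-0.0, 0.7, -0.5]
width: 0.5
grasp_force: 0.0
```

```bash
python3 - <<'E'
from h import *
o=readout.get_obs();print(o['t'],o['ee_pos'],o['ft_force'],R(o['orientation'])[:,0],o['qpos'],o['width'])
a=snap('scene','pics/s5.png');a=cv2.resize(a[190:290,220:360],(800,571),interpolation=cv2.INTER_CUBIC)
cv2.imwrite('pics/s5b.png',a[:,:,::-1])
E
```

```text
8.85 [691.16515044  22.56252038 205.92663069] [-0.01702719  0.70988034 -0.53158004] [0.71872747 0.69528653 0.00273255] [1.54104414e-02 6.25870963e-01 1.53220452e+00 4.77354748e-05
 9.79807843e-01 8.17361575e-01] 0.49949344755170083
```

View pics/s5b.png

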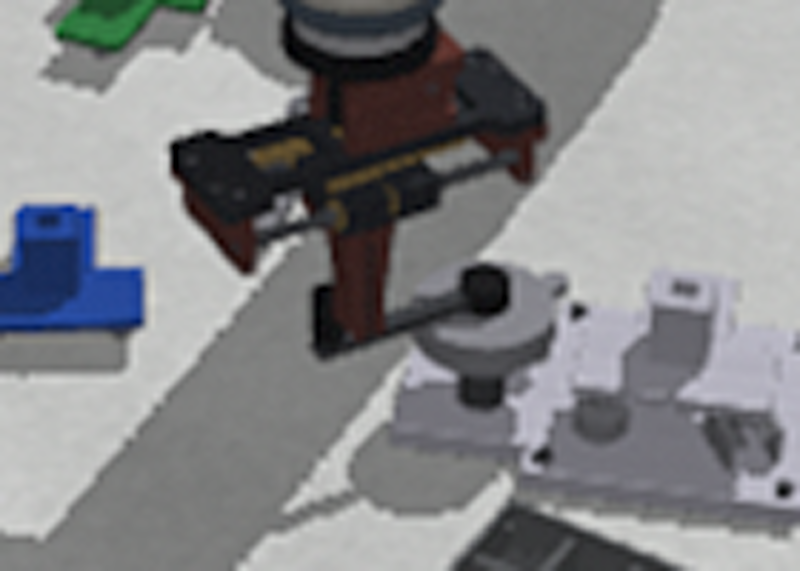

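{"name": "servo_tool", "arguments": {
  "plan": [
    [[1,0,0,-0.35,0,0,0],[1,0,0,-0.35,0,0,0],[1,0,0,0,0,0,0],[1,0,0,0,0,0,0]]
  ]
}}

```text
t: 9.23
ee_pos: [688.6, 22.3, 174.0]
orientation: [-2.911, -1.178, 0.004]
ft_force: [-0.3, 0.2, 0.6]
width: 0.4
grasp_force: 0.0
```

```bash
cat > arc.py <<'E'
import numpy as np,sys
def tool(th,d=19,p=(599,65.7)): return np.array(p)+95*np.array([np.cos(th),np.sin(th)])+d*np.array([-np.sin(th),np.cos(th)])
E
python3 - <<'E'
from arc import *
from h import *
o=readout.get_obs();print(o['ee_pos'],o['ft_force'])
c=o['ee_pos'][:2]
q=tool(-0.8);print((q-c)/40)
for i in range(1,16):
    n=tool(-0.8-i*np.radians(5));print(i,round(-0.8-i*np.radians(5),3),((n-q)/40).round(2),n.round(1));q=n
E
```

```text
[688.58506897  22.31831778 173.97604327] [-0.30988291  0.18641957  0.57211784]
[-0.24420415 -0.28824297]
1 -0.887 [-0.13 -0.17] [673.7   4. ]
2 -0.975 [-0.14 -0.16] [668.1  -2.2]
3 -1.062 [-0.15 -0.14] [661.9  -8. ]
4 -1.149 [-0.17 -0.13] [655.2 -13.2]
5 -1.236 [-0.18 -0.11] [648.1 -17.8]
6 -1.324 [-0.19 -0.1 ] [640.7 -21.8]
7 -1.411 [-0.19 -0.08] [632.9 -25.1]
8 -1.498 [-0.2  -0.07] [624.8 -27.7]
9 -1.585 [-0.21 -0.05] [616.6 -29.6]
10 -1.673 [-0.21 -0.03] [608.2 -30.7]
11 -1.76 [-0.21 -0.01] [599.8 -31.2]
12 -1.847 [-0.21  0.01] [591.4 -30.9]
13 -1.934 [-0.21  0.03] [583.  -29.8]
14 -2.022 [-0.21  0.04] [574.7 -28.1]
15 -2.109 [-0.2   0.06] [566.6 -25.6]
```

{"name": "servo_tool", "arguments": {
  "plan": [
    [[1,-0.13,-0.15,0.1,0,0,0],[1,-0.13,-0.15,0,0,0,0],[1,-0.13,-0.17,0,0,0,-1],[1,-0.14,-0.16,0,0,0,-1],[1,-0.15,-0.14,0,0,0,-1]]
  ]
}}

```text
t: 9.65
ee_pos: [663.0, -9.1, 180.7]
orientation: [3.043, 0.781, 0.006]
ft_force: [3.7, 2.4, -0.6]
width: 0.5
grasp_force: 2.1
```

```bash
cat > q.py <<'E'
from h import *
from arc import *
o=readout.get_obs();p=o['ee_pos'][:2];r=p-np.array([599,65.7]);f=o['ft_force'];yaw=np.arctan2(*R(o['orientation'])[:2,0][::-1])
th=np.arctan2(r[1],r[0])-np.arctan2(19,95)
n=np.array([-np.sin(th),np.cos(th)]);u=np.array([np.cos(th),np.sin(th)])
print(o['t'],p.round(1),o['ee_pos'][2].round(1),'r',np.hypot(*r).round(1),'(96.9) th',th.round(3),'yaw-pi/2',(yaw-np.pi/2).round(3),'F tang',(f[:2]@n).round(2),'rad',(f[:2]@u).round(2),'z',f[2].round(2))
E
python3 q.py
```

```text
9.65 [663.   -9.1] 180.7 r 98.4 (96.9) th -1.061 yaw-pi/2 -1.068 F tang 4.38 rad -0.33 z -0.59
```

{"name": "servo_tool", "arguments": {
  "plan": [
    [[1,-0.18,-0.12,0,0,0,-1],[1,-0.18,-0.11,0,0,0,-1],[1,-0.19,-0.1,0,0,0,-1],[1,-0.19,-0.08,0,0,0,-1],[1,0,0,0,0,0,0]]
  ]
}}

```text
t: 10.07
ee_pos: [632.4, -26.0, 180.6]
orientation: [3.132, 0.242, 0.003]
ft_force: [2.5, -0.2, -0.8]
width: 0.5
grasp_force: 1.3
```

```bash
python3 q.py
```

```text
10.0667 [632.4 -26. ] 180.6 r 97.6 (96.9) th -1.419 yaw-pi/2 -1.417 F tang 2.44 rad 0.61 z -0.81
```

{"name": "servo_tool", "arguments": {
  "plan": [
    [[1,-0.19,-0.05,0,0,0,-1],[1,-0.2,-0.04,0,0,0,-1],[1,-0.1,-0.01,0,0,0,-0.5],[1,0,0,0,0,0,0]]
  ]
}}

```text
t: 10.4
ee_pos: [613.4, -29.4, 180.4]
orientation: [3.14, -0.093, 0.003]
ft_force: [2.9, -0.2, 0.5]
width: 0.6
grasp_force: 1.3
```

```bash
python3 q.py
```

```text
10.4 [613.4 -29.4] 180.4 r 96.2 (96.9) th -1.618 yaw-pi/2 -1.63 F tang 2.92 rad 0.01 z 0.53
```

{"name": "servo_tool", "arguments": {
  "plan": [
    [[1,-0.1,-0.01,0,0,0,-0.5],[1,-0.1,-0.01,0,0,0,-0.5],[1,0,0,0,0,0,0]]
  ]
}}

```text
t: 10.65
ee_pos: [605.6, -30.0, 180.2]
orientation: [3.133, -0.228, 0.002]
ft_force: [2.4, -0.2, 0.1]
width: 0.6
grasp_force: 1.3
```

```bash
python3 q.py
```

```text
10.65 [605.6 -30. ] 180.2 r 96.0 (96.9) th -1.699 yaw-pi/2 -1.716 F tang 2.37 rad -0.09 z 0.13
```

{"name": "servo_tool", "arguments": {
  "plan": [
    [[1,-0.09,-0.01,0,0,0,-0.4],[1,-0.09,0,0,0,0,-0.4],[1,0,0,0,0,0,0]]
  ]
}}

```text
t: 10.9
ee_pos: [598.3, -30.3, 180.0]
orientation: [3.123, -0.337, 0.001]
ft_force: [2.6, -2.0, 1.5]
width: 0.5
grasp_force: 1.3
```

```bash
python3 q.py
```

```text
10.9 [598.3 -30.3] 180.0 r 96.0 (96.9) th -1.775 yaw-pi/2 -1.785 F tang 2.96 rad 1.39 z 1.52
```

Stop is near. Smaller steps now.

{"name": "servo_tool", "arguments": {
  "plan": [
    [[1,-0.06,0,0,0,0,-0.3],[1,-0.06,0,0,0,0,-0.3],[1,0,0,0,0,0,0]]
  ]
}}

```text
t: 11.15
ee_pos: [593.6, -30.2, 179.9]
orientation: [3.114, -0.418, 0.001]
ft_force: [3.0, -1.1, 2.1]
width: 0.6
grasp_force: 1.3
```

```bash
python3 q.py
```

```text
11.15 [593.6 -30.2] 179.9 r 96.1 (96.9) th -1.824 yaw-pi/2 -1.838 F tang 3.21 rad 0.29 z 2.13
```

{"name": "servo_tool", "arguments": {
  "plan": [
    [[1,-0.06,0,0,0,0,-0.3],[1,-0.06,0.01,0,0,0,-0.3],[1,0,0,0,0,0,0]]
  ]
}}

```text
t: 11.4
ee_pos: [589.0, -29.9, 179.9]
orientation: [3.102, -0.499, 0.002]
ft_force: [4.1, -1.9, 1.7]
width: 0.5
grasp_force: 2.0
```

```bash
python3 q.py
```

```text
11.4 [589.  -29.9] 179.9 r 96.1 (96.9) th -1.872 yaw-pi/2 -1.89 F tang 4.5 rad 0.62 z 1.73
```

{"name": "servo_tool", "arguments": {
  "plan": [
    [[1,-0.06,0.01,0,0,0,-0.3],[1,0,0,0,0,0,0]]
  ]
}}

```text
t: 11.57
ee_pos: [586.9, -29.5, 180.0]
orientation: [3.095, -0.54, 0.003]
ft_force: [4.2, -2.8, 1.4]
width: 0.3
grasp_force: 2.6
```

{"name": "servo_tool", "arguments": {
  "plan": [
    [[1,-0.06,0.01,0,0,0,-0.3],[1,0,0,0,0,0,0]]
  ]
}}

```text
t: 11.73
ee_pos: [584.8, -29.3, 180.1]
orientation: [3.087, -0.581, 0.004]
ft_force: [5.3, -2.2, 1.3]
width: 0.6
grasp_force: 3.2
```

```bash
python3 q.py
```

```text
11.7333 [584.8 -29.3] 180.1 r 96.0 (96.9) th -1.917 yaw-pi/2 -1.943 F tang 5.72 rad 0.25 z 1.29
```

{"name": "servo_tool", "arguments": {
  "plan": [
    [[1,-0.06,0.01,0,0,0,-0.3],[1,0,0,0,0,0,0]]
  ]
}}

```text
t: 11.9
ee_pos: [582.8, -29.0, 180.3]
orientation: [3.08, -0.621, 0.006]
ft_force: [7.0, -3.3, 1.1]
width: 0.2
grasp_force: 3.8
```

{"name": "servo_tool", "arguments": {
  "plan": [
    [[1,-0.05,0.01,0,0,0,-0.3],[1,0,0,0,0,0,0]]
  ]
}}

```text
t: 12.07
ee_pos: [581.1, -28.7, 180.4]
orientation: [3.071, -0.661, 0.007]
ft_force: [7.0, -5.0, 0.1]
width: 0.7
grasp_force: 4.3
```

```bash
python3 q.py
```

```text
12.0667 [581.1 -28.7] 180.4 r 96.1 (96.9) th -1.955 yaw-pi/2 -1.995 F tang 8.36 rad 2.01 z 0.09
```

{"name": "servo_tool", "arguments": {
  "plan": [
    [[1,-0.04,0.01,0,0,0,0],[1,0,0,0,0,0,0]]
  ]
}}

```text
t: 12.23
ee_pos: [579.8, -28.3, 180.5]
orientation: [-3.072, 0.659, -0.008]
ft_force: [6.4, -4.6, 0.9]
width: 0.3
grasp_force: 4.3
```

{"name": "servo_tool", "arguments": {
  "plan": [
    [[1,-0.04,0.01,0,0,0,-0.2],[1,0,0,0,0,0,0]]
  ]
}}

```text
t: 12.4
ee_pos: [576.5, -27.5, 179.9]
orientation: [3.065, -0.688, 0.001]
ft_force: [-0.0, -0.2, -0.2]
width: 0.2
grasp_force: 0.1
```

The force has fallen to nothing: first click. Backing off and lifting clear.

{"name": "servo_tool", "arguments": {
  "plan": [
    [[1,0.2,-0.08,0,0,0,0],[1,0.4,-0.15,0,0,0,0],[1,0.1,0,0.5,0,0,0],[1,0,0,0.9,0,0,0],[1,0,0,0.9,0,0,0]]
  ]
}}

```text
t: 12.82
ee_pos: [603.2, -36.5, 270.7]
orientation: [3.065, -0.688, -0.01]
ft_force: [1.2, 0.0, 0.1]
width: 0.4
grasp_force: 0.0
```

{"name": "servo_tool", "arguments": {
  "plan": [
    [[1,-0.9,-0.3,0.2,0,0,0],[1,-0.9,-0.3,0.2,0,0,0],[1,-0.9,-0.3,0,0,0,0],[1,-0.7,-0.3,0,0,0,0],[1,0,0,0,0,0,0]]
  ]
}}

```text
t: 13.23
ee_pos: [462.6, -85.2, 286.8]
orientation: [3.064, -0.69, -0.01]
ft_force: [-0.0, 0.4, -0.7]
width: 0.5
grasp_force: 0.0
```

```bash
python3 - <<'E'
from h import *
o=readout.get_obs();print(o['t'],o['ee_pos'],o['ft_force'])
a=snap('top','pics/t6.png');a=cv2.resize(a[137:237,165:285],(720,600),interpolation=cv2.INTER_CUBIC)
cv2.imwrite('pics/t6b.png',a[:,:,::-1])
E
```

```text
13.2333 [462.57322794 -85.16738125 286.79595013] [-0.00267079  0.44747395 -0.6542535 ]
```

View pics/t6b.png

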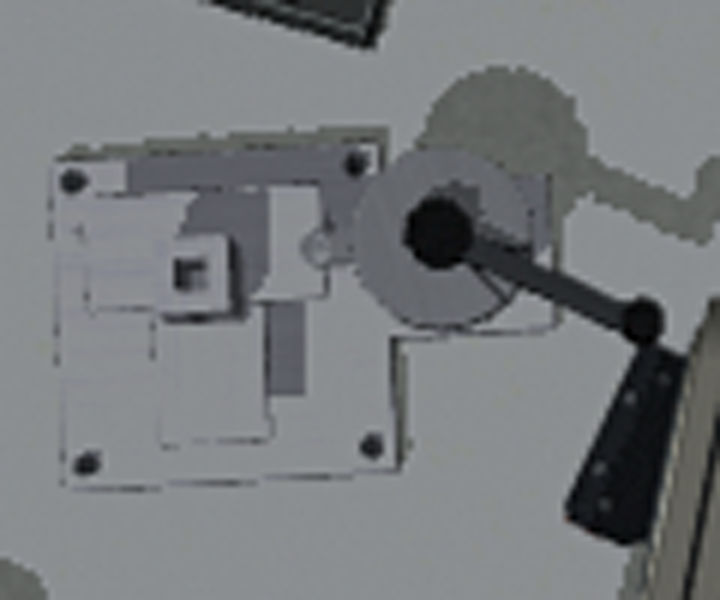

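The toe, with its end at (320,247), lies over the plate; the knob is at (643,320) and the well at (190,272). Checking the angles.

```bash
python3 - <<'E'
from h import *
c=cam('top');g=lambda x,y,z:ray(c,x/6+165,y/6+137,z)
p=np.array([599,65.7]);yaw=.053
k=g(643,320,124)[:2]-p;t=g(320,247,66)[:2]-p
K=np.arctan2(k[1],k[0])-yaw;T=np.arctan2(t[1],t[0])-yaw
print('knob',k,np.hypot(*k),'lever+spindle',-.5-K,'toe',np.hypot(*t),T,'spindle',1.3+np.pi/2-T,'well',g(190,272,97))
for q in[(74,181),(356,163),(371,447),(87,463)]:print(g(*q,15).round(1))
E
```

```text
knob [-43.05552185 -86.16220739] 96.32083857277144 lever+spindle 1.587206384965909 toe 53.33494227771315 1.588915834762801 spindle 1.2818804920320954 well [580.91841372 169.64828338  97.        ]
[633.3 236.6  15. ]
[640.3 108.9  15. ]
[511.4 102.4  15. ]
[505.5 229.9  15. ]
```

Spindle is about 1.28, lever about 0.30, and the stage is seated. Handing in.

```bash
python3 -c "
from h import *
o=readout.get_obs();print(abs(o['qvel']).max());print(close_job())"
```

```text
0.0774429882679025
the job is handed in; nothing more can be done
None
```

The stage top is seated on the base and released, and the clamp is turned to its stop with one clutch click. By camera the spindle is at about 1.28 rad and the lever at about 0.30 rad; the job is handed in, and no verdict was returned.

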